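# Load a display window under the sprung clips of a screwdriving nest

## Task

Take the glass display window from its stand, lay it flat on the nest's two rails in front of the sprung clips, and slide it in so that both clips ride up over its ramped front edge and snap down into its recesses. Keep going gently until it bears on the hard tip of the stop screw, hold it pressed there with some 5 to 8 N for a moment (never more than 12 N, or the glass chips), then let go and leave it home against the stop. Keep the window level, force nothing, and leave the driver, the screw tray and the bit block alone.

Things in the scene. Friction and masses are not known exactly. Their poses are not given: they have to be found in the camera images.
- window_center (a point): Centre, half-way up, of the display window: a glass pane in a dark metal bezel, 110 mm long (its x), 56 wide (y), 9 thick, 0.1 to 0.2 kg, lying flat, face up. +x is its front, where over the last 13 mm the top slopes down to an edge 4 mm thick. Two bezel side bars, 12 mm wide, along the long edges.
- window_grip (a point): 35 mm behind the window's centre, half-way up: grip it here from above, fingers on the two long edges (56 mm apart), so that the hand stays clear of clips and guides. The window overhangs its support on both sides, on stand and nest; finger tips may reach 25 mm below its underside.
- window_recess (a point): Mid-way between the two clip recesses, 8 mm ahead of the window's centre, at the height of the bezel's top. Each side bar (22 mm left and right of here) has a recess 3 mm deep, floor 24 mm long, with 45 degree ends; a clip nose drops into it when the window is some mm before home.
- window_front (a point): Middle of the window's front edge face, 55 mm ahead of its centre, 2 mm above its underside.
- window: The window as a solid; origin at the centre of its underside, x towards its front edge.
- stand: Fixed grey stand on which the window lies at the start: base 150 x 110 x 8 mm with a plinth 38 mm wide, top 40 mm above the table, with a 6 mm lip at each end (2 to 3 mm of play; lift straight up). Origin: centre of its underside, on the table; x as the window's x within 0.02 rad. It can stand left or right of the nest.
- nest: Aluminium screwdriving nest fixed to the table, base plate 250 (its x) x 150 x 12 mm. Origin: centre of its underside, on the table. The window enters along the nest's +x on its line y = 0. The hand has free room above the base plate from x = -125 to 0 mm. Home is with the window's centre at x = -3 to +11 mm, as the stop screw is set.
- nest_rails (a point): Above the nest's origin, level with the tops of its two steel rails, 45 mm above the table. The rails (y = 12 to 22 mm either side) run from x = -120 to +58 mm. A window lying on them has its centre 49.5 mm above the table; with its centre at nest x = -75 mm it is well short of the clips.
- nest_mouth (a point): Mouth between the two side guides, at nest x = 14 mm, at rail height. The guides are 60 mm apart (2 mm of play each side of the window), run to nest x = 60 mm, rise 11 mm above the rails, and flare outwards by about 5 mm over the 11 mm before this point.
- clip_left (a joint): Left (+y) sprung clip, angle in rad: 0 at rest, growing as its nose is lifted; about 0.07 riding on the bezel's top, about 0.015 snapped down in the recess. It is overstrained beyond 0.2. The spring presses the nose down with a little over 1 N throughout; sliding the window in under both clips takes up to about 12 N, then it is nearly free as they snap down.
- clip_right (a joint): Right (-y) sprung clip, the same.
- clip_left_nose (a point): Underside of the left clip's round nose (radius 3.5 mm, 8 mm wide, with an upturned lip towards the mouth), at nest x = 12 mm, y = +22 mm, at rest 50 mm above the table, 5 mm above the rails. The steel leaf runs from it to a hinge on a post at nest x = 68 mm, 58 mm above the table.
- clip_right_nose (a point): The same of the right clip, at nest y = -22 mm.
- stop: End stop of the nest: an aluminium block with an adjusting screw through it. Origin inside the block on the screw's axis, at nest x = 90 mm, y = 0, 47 mm above the table: not the tip. The screw's flat brass tip (8 mm across, rigid) looks to nest -x and is set anew each time, anywhere from nest x = 52 to 66 mm: find it by feel. A sprung sensing pin stands 2.5 mm out of it.
- stop_block (a point): The same point of the stop block. How it feels: once the clips are down, the window slides on against 2 to 5 N of friction; the sensing pin then adds about 1 N over 2.5 mm (the window stays there when let go) and behind it the screw's tip is hard.
- driver: Hand screwdriver, 200 mm, lying on the table beside the work; bystander.
- screw_tray: Grey screw tray, 110 x 80 x 28 mm; bystander.
- bit_block: Aluminium block, 90 x 50 x 22 mm, with four bits standing in it; bystander.
There are look-alikes about, which are no part of the job. There is more than one size of the window; the job needs the middle-sized.

How it is judged:
By the outcome, as a careful person would: the job done as asked, in the order asked, and still so for the second after the job is handed in, with the robot touching nothing.
It also fails if it takes over 67 s, if anything falls off the work surface, if the arm or the gripper's body presses on something with over 40 N, if the wrist force passes 120 N, or if a joint passes its speed limit or range.

## Robot

A 6-joint arm with a two-finger parallel gripper is mounted at the origin on the work surface. World frame = base frame: x ahead of the robot, y to its left, z up, the work surface at z = 0. Lengths are in m, angles in degrees, forces in N, time in s.
With the tool pointing down it reaches from about 0.4 to 0.825 m from the base axis. Payload 7 kg.
Tool frame: the origin (TCP) lies midway between the tips of the shut fingers; the grasp point (between the pads) lies 19 mm behind it; z points along the fingers, y is the direction in which the jaws open and shut (so a half turn about z gives the same grasp; the last joint's range is limited). The gripper opens to 88 mm and grips with 3 to 60 N. Pads are 19 mm wide; open, the fingers measure 130 mm over their backs; the gripper's body (78 mm by 193 mm) begins 47 mm behind the grasp point.
Start: joints at [92.653, 20.546, 0.682, 0, -70.136, -16.507], TCP at [0.162, 0.655, 0.227] pointing down, gripper open.
Joint ranges: [-176.03, 176.03], [-82.01, 121.73], [-58.28, 71.71], [-173.87, 95.51], [-174.79, -0.11], [-173.66, 173.66]. Speed limits (degrees/s): [136.94, 136.94, 172.46, 180, 180, 180].

## Interface

Orientations are given as [roll, pitch, yaw] about the fixed x, y, z axes, in that order (R = Rz(yaw) Ry(pitch) Rx(roll)).
In Python, from plant import r gives the robot as it stands. The module is installed in compiled form; this text tells all that it offers.
- The arm moves only by the tool send_rows, never from a script. Its argument "motion" is a list of rows, each an object with "travel": the shift along the tool's x, y, z in m, a list of three; "spin": the turn about the tool's z in degrees. In form: [{"travel": [tx, ty, tz], "spin": spin}, ...]. A call has 1 to 5 rows; each row shifts and turns the pose as measured when the row begins, along the tool's axes as they then stand; what a row does not reach is not made up. A row lasts 1/12 s, in which the tool goes at most 41.7 mm and 7.16 degrees, less where a joint would pass 70% of its speed; a pose out of reach is approached as far as the arm can. A call is refused whole if a number of a shift passes 0.0417 or a number of a turn 7.16, either way. A call with a gripper value outside its range is refused whole. "gripper" is the gripper command: -1 is shut, 1 is fully open, values between are in proportion, set as the call begins (left out, the last holds). The fingers move at their own pace and stop on an object; "squeeze" is the grip in N (left out, the last holds). Time passes only in rows, so rows that do not move let the fingers close. It gives the time, the measured TCP pose, the force and the opening at its end, in the units of the state.
- r.get_state(): the state, without advancing time (a new reading comes with each control period).
- r.capture(name): name is "scene" or "top"; returns (picture, depth): 480x640x3 uint8, blue, green, red; 480x640 float32, m along the optical axis (not along the pixel's ray), 0 where there is no reading.
- r.get_calibration(name): a dict with "fov_y" (degrees; the focal length in pixels is half the picture's height over the tangent of half this angle, whatever the lens; pixels are square), "cx", "cy" (the principal point, pixels), "k1" (the pictures are not rectified: a ray, as slopes to the right and down, at radius r is drawn at 1 + k1 r^2 times it, then the intrinsics apply), "origin" and "orientation" of the camera in the world. Camera axes: x right, y down, z forward; pixel columns grow to the right and rows downward; lengths in m; the calibration is good to about 2 mm. A picture is of the moment at which its call begins. get_calibration takes no time and is no camera call.
- r.close_job(): hands the job in, once; it reports no verdict.
Trained networks look in the newest picture that a camera, given by its name, has taken for a name from the list of things; names that differ only in an ending like _2 or _b are one class to them, and where a whole thing is asked for, a point or a joint stands for the part that bears it (a point fixed in the world has none). Each returns a list of dicts, best first, with "conf" (0 to 1); they miss things now and then, are a little off and sometimes report something else, mostly with a low value. They report only what shows in the picture. A call takes as long as a camera call. They do not tell look-alikes from the thing itself.
- r.boxes_of(camera, target): "at" ([x, y, z] in m, in the coordinates of the camera as it stood for that picture, good to about 4 mm: the middle of the surface that is visible of it).
- r.pinpoint(camera, target): "at" ([x, y, z] in m, in the coordinates of the camera as it stood for that picture, good to about 4 mm: a listed point, or the origin of a listed thing).
The state is a dict: "time_s": time; "joints": joint angles; "qd": joint speeds; "joint_torque": joint torques, N m; "tcp_pos": TCP position; "eef_rot": TCP orientation; "contact_force": force on the tool from outside, world axes, zero at the start; "moment": the same for the moment, N m; "gripper_width": finger opening in m.
Only numpy, scipy, OpenCV 4.12 (cv2) and the standard library are available. Lean on these libraries where they do the work, as an engineer would, in place of code of your own. Each camera call takes 0.05 s, during which the arm holds its last target. There are 200 camera calls.

## Working session

There is one attempt and no reset: what is moved stays moved. The work goes in short steps, Python scripts to look and compute and a tool call to move; the robot and the scene stay as the last step left them, time stands still between calls to the robot, and variables do not carry over. Pictures are saved under pics/ and viewed, about 8 in all and at most 12, crops included, and the job is handed in when it is done.

Besides the shell and the picture viewer there is one more tool, called after "Call:" as name([rows], argument=value, ...), one row to a line, values as JSON. send_rows: Moves the arm, as the interface text tells. Its arguments: {"type":"object","properties":{"motion":{"type":"array"},"gripper":{"type":"number"},"squeeze":{"type":"number"}},"required":["motion"]}

```bash
mkdir -p pics; cat > h.py <<'E'
import numpy as np, cv2
from scipy.spatial.transform import Rotation as R
from plant import r
def cam(n):
    c=r.get_calibration(n); o=np.array(c["orientation"],float)
    M=o if o.shape==(3,3) else R.from_euler('xyz',o,degrees=True).as_matrix()
    return c,M,np.array(c["origin"],float)
def toworld(n,p):
    c,M,o=cam(n); return M@np.array(p)+o
def topix(n,w):
    c,M,o=cam(n); p=M.T@(np.array(w)-o); s=p[:2]/p[2]; s=s*(1+c["k1"]*(s@s)); f=240/np.tan(np.radians(c["fov_y"]/2))
    return s*f+[c["cx"],c["cy"]]
def pixw(n,u,v,d):
    c,M,o=cam(n); f=240/np.tan(np.radians(c["fov_y"]/2)); q=np.array([(u-c["cx"])/f,(v-c["cy"])/f]); s=q.copy()
    for _ in range(10): s=q/(1+c["k1"]*(s@s))
    return M@np.array([s[0]*d,s[1]*d,d])+o
E
python3 - <<'E'
from h import *
for n in("scene","top"):
    p,d=r.capture(n); cv2.imwrite(f"pics/{n}0.png",p); np.save(f"pics/{n}0.npy",d)
    print(n,r.get_calibration(n))
    for t in ["window_center","window","stand","nest","nest_mouth","clip_left_nose","clip_right_nose","stop_block","driver","screw_tray","bit_block"]:
        for k in r.pinpoint(n,t): 
            w=toworld(n,k["at"]); print(t,round(k["conf"],2),w.round(3),topix(n,w).round())
print(r.get_state())
E
```

```text
scene {'fov_y': 45.316464098333014, 'cx': 318.9141626417452, 'cy': 246.75583346462912, 'k1': -0.15203824263520366, 'origin': array([1.23484756, 0.36831111, 1.03355856]), 'orientation': array([-144.9951304 ,   -0.24889897,  122.62321413])}
window_center 0.92 [ 0.614 -0.21   0.041] [249. 196.]
window_center 0.78 [ 0.575 -0.049  0.002] [319. 226.]
window_center 0.59 [ 0.828 -0.19   0.009] [198. 275.]
window 0.76 [ 0.825 -0.192  0.001] [199. 276.]
window 0.75 [ 0.61  -0.211  0.043] [250. 194.]
window 0.72 [ 0.575 -0.053 -0.001] [317. 226.]
window 0.23 [0.595 0.175 0.053] [406. 265.]
stand 0.58 [ 0.61  -0.21  -0.001] [252. 207.]
nest 0.77 [ 0.586  0.2   -0.   ] [415. 280.]
nest_mouth 0.63 [0.596 0.197 0.043] [414. 272.]
nest_mouth 0.2 [ 0.575  0.432 -0.003] [517. 329.]
clip_left_nose 0.61 [0.6   0.22  0.048] [424. 278.]
clip_right_nose 0.71 [0.595 0.175 0.049] [406. 266.]
stop_block 0.86 [0.675 0.193 0.046] [395. 299.]
stop_block 0.61 [0.581 0.202 0.042] [420. 269.]
driver 0.74 [0.575 0.431 0.   ] [517. 328.]
screw_tray 0.78 [ 0.542 -0.449 -0.002] [193. 149.]
screw_tray 0.38 [0.575 0.431 
[... 1053 characters left out ...]
[ 0.614 -0.208  0.039] [397. 256.]
{'time_s': 1.2, 'joints': array([ 9.26545030e+01,  2.05460554e+01,  6.80725549e-01, -1.33035411e-03,
       -7.01357663e+01, -1.65055579e+01]), 'qd': array([ 0.00564613,  0.0483986 ,  0.04958251,  0.02673286,  0.10672159,
       -0.04519397]), 'joint_torque': array([ 1.30963253e-04, -5.82391262e+01,  2.93296731e+01,  7.00274929e+00,
        1.24760246e-02, -4.73861206e-06]), 'tcp_pos': array([0.16161471, 0.65532997, 0.22655111]), 'eef_rot': array([ 1.79998594e+02,  8.88198767e-04, -1.38515070e+01]), 'contact_force': array([ 0.52339922, -0.15120413, -0.26684528]), 'moment': array([-0.02281652, -0.02290829, -0.01155072]), 'gripper_width': 0.08759327488835263}
```

View pics/scene0.png

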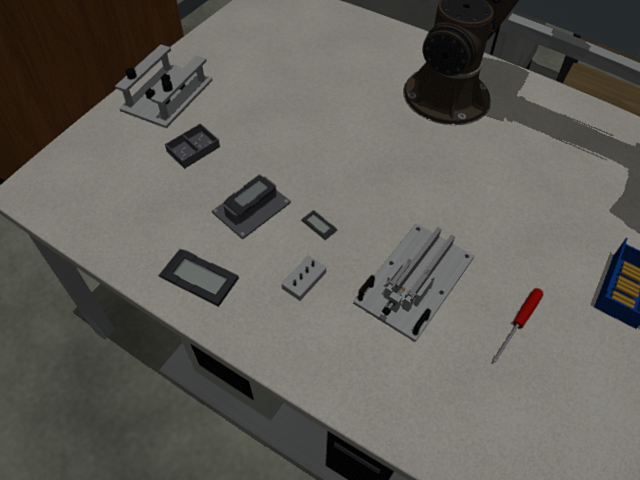

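View pics/top0.png

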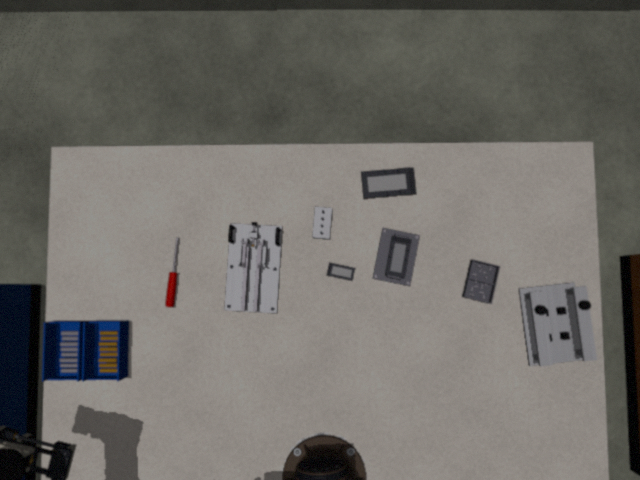

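```bash
python3 - <<'E'
from h import *
for n in("scene","top"):
    p,d=r.capture(n)
    for t in ["window_center","window_grip","window_recess","window_front","nest_rails","nest_mouth","stop_block","nest","clip_left_nose","clip_right_nose"]:
        for k in r.pinpoint(n,t)[:3]:
            if k["conf"]>.4: print(n,t,round(k["conf"],2),toworld(n,k["at"]).round(4))
    c,M,o=cam(n); f=240/np.tan(np.radians(c["fov_y"]/2)); K=np.array([[f,0,c["cx"]],[0,f,c["cy"]],[0,0,1]])
    v,u=np.mgrid[0:480,0:640]; s=cv2.undistortPoints(np.stack([u,v],-1).reshape(-1,1,2).astype(float),K,np.array([c["k1"],0,0,0,0.])).reshape(-1,2)
    dd=d.reshape(-1); W=np.c_[s*dd[:,None],dd]@M.T+o
    ok=dd>0
    def rect(name,cx,cy,rad,z0,z1):
        m=ok&(np.hypot(W[:,0]-cx,W[:,1]-cy)<rad)&(W[:,2]>z0)&(W[:,2]<z1); P=W[m]
        if len(P)<10: print(name,len(P));return
        (x,y),(a,b),t=cv2.minAreaRect((P[:,:2]*1000).astype(np.float32))
        print(n,name,len(P),np.round([x,y,a,b,t],1),"zmed",np.median(P[:,2]).round(4))
    rect("wintop",.614,-.21,.09,.043,.058); rect("standbase",.614,-.21,.12,.005,.014)
    rect("nestbase",.587,.2,.18,.008,.017); rect("rails",.587,.2,.16,.035,.052);rect("table",.45,.0,.05,-.02,.02)
p=cv2.imread("pics/scene0.png")
a=cv2.resize(p[160:250,200:320],None,fx=4,fy=4,interpolation=2); b=cv2.resize(p[220:345,345:480],(389,360),interpolation=2)
cv2.imwrite("pics/c1.png",np.hstack([a[:, 60:460],b]))
E
```

```text
scene window_center 0.92 [ 0.6157 -0.2124  0.0421]
scene window_center 0.9 [ 0.5718 -0.051   0.0035]
scene window_center 0.72 [ 0.83   -0.1914  0.0069]
scene window_grip 0.71 [ 0.8265 -0.146   0.0075]
scene window_grip 0.64 [ 0.5766 -0.206   0.0391]
scene window_grip 0.64 [ 0.5688 -0.0731  0.0062]
scene window_recess 0.96 [ 0.5739 -0.0433  0.0069]
scene window_recess 0.68 [ 0.8335 -0.2026  0.013 ]
scene window_recess 0.6 [ 0.6183 -0.2169  0.0465]
scene window_front 0.83 [ 5.809e-01 -1.240e-02 -2.000e-04]
scene window_front 0.68 [ 0.8344 -0.2712  0.005 ]
scene window_front 0.65 [ 0.6659 -0.2251  0.0414]
scene nest_rails 0.76 [0.582  0.2001 0.0442]
scene nest_mouth 0.89 [0.5965 0.1967 0.0449]
scene stop_block 0.56 [0.6739 0.1898 0.0451]
scene nest 0.77 [0.5866 0.2006 0.0011]
scene nest 0.63 [ 0.612  -0.2074  0.0415]
scene clip_left_nose 0.71 [0.604  0.2194 0.051 ]
scene clip_right_nose 0.69 [0.5936 0.1765 0.0527]
scene wintop 1004 [ 614.1 -209.7   60.8  125.7   78.4] zmed 0.047
scene standbase 1074 [ 618.3 -191.6  173.6  200.9   42.1] zmed 0.0082
scene nestbase 4731 [586.1 199.1 152.2 
[... 616 characters left out ...]
w_front 0.89 [ 0.837  -0.2691  0.0017]
top window_front 0.71 [0.5885 0.2008 0.0394]
top nest_rails 0.72 [0.5883 0.1973 0.0375]
top nest_mouth 0.68 [0.5985 0.1997 0.0437]
top nest_mouth 0.48 [0.5972 0.1764 0.0497]
top stop_block 0.61 [0.6734 0.1942 0.0499]
top nest 0.56 [ 0.5876  0.2018 -0.0026]
top clip_left_nose 0.56 [0.5986 0.2214 0.05  ]
top clip_right_nose 0.56 [0.5997 0.1758 0.0515]
top wintop 644 [ 614.2 -209.5   56.7  123.    79.1] zmed 0.0464
top standbase 837 [ 613.5 -207.7  225.   230.1   78.7] zmed 0.0077
top nestbase 2743 [592.8 206.8 318.7 309.   61.3] zmed 0.0118
top rails 745 [589.8 200.7 144.4 247.1  85.8] zmed 0.0446
top table 968 [449.6  -1.   97.3  97.   89.7] zmed -0.0012
```

View pics/c1.png

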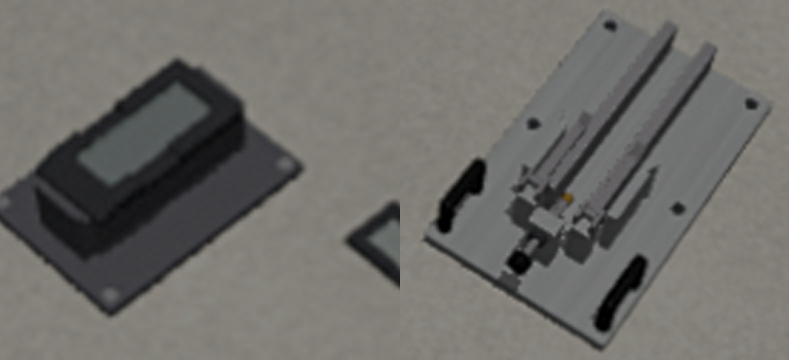

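Candidates: mid window on the stand (scene 250,195), small look-alike (319,226), large look-alike (199,276). The crop shows the one on the stand, ramp towards +x (lower left), and that is the one I choose. The nest enters along world +x, yaw ≈ -3.5°, with the brass tip at about (570,198) in the crop.

Call:
send_rows([
  {"travel":[0.0256,0.0307,0],"spin":0},
  {"travel":[0.0256,0.0307,0],"spin":0},
  {"travel":[0.0256,0.0307,0],"spin":0},
  {"travel":[0.0256,0.0307,0],"spin":0},
  {"travel":[0.0256,0.0307,0],"spin":0},
], gripper=1, squeeze=20)

```text
time_s: 2.72
tcp_pos: [0.2488, 0.4752, 0.2228]
eef_rot: [179.9, -0.1, -13.5]
contact_force: [1.0, -1.0, -0.2]
gripper_width: 0.0878
```

Call:
send_rows([
  {"travel":[0.0256,0.0307,0],"spin":0},
  {"travel":[0.0256,0.0307,0],"spin":0},
  {"travel":[0.0256,0.0307,0],"spin":0},
  {"travel":[0.0256,0.0307,0],"spin":0},
  {"travel":[0.0256,0.0307,0],"spin":0},
])

```text
time_s: 3.13
tcp_pos: [0.3395, 0.2875, 0.2243]
eef_rot: [-179.9, -0.1, -13.3]
contact_force: [1.0, -0.3, 1.1]
gripper_width: 0.0875
```

Call:
send_rows([
  {"travel":[0.0256,0.0307,0],"spin":0},
  {"travel":[0.0256,0.0307,0],"spin":0},
  {"travel":[0.0256,0.0307,0],"spin":0},
  {"travel":[0.0256,0.0307,0],"spin":0},
  {"travel":[0.0256,0.0307,0],"spin":0},
])

```text
time_s: 3.55
tcp_pos: [0.4306, 0.1001, 0.2271]
eef_rot: [-179.6, -0.3, -13.1]
contact_force: [0.9, 1.1, -0.2]
gripper_width: 0.0876
```

Call:
send_rows([
  {"travel":[0.0256,0.0307,0],"spin":0},
  {"travel":[0.0256,0.0307,0],"spin":0},
  {"travel":[0.0256,0.0307,0],"spin":0},
  {"travel":[0.0256,0.0307,0],"spin":0},
  {"travel":[0,0,0],"spin":0},
])

```text
time_s: 3.97
tcp_pos: [0.506, -0.055, 0.229]
eef_rot: [-179.4, -0.6, -13.3]
contact_force: [0.3, 0.6, 0.0]
gripper_width: 0.0875
```

Call:
send_rows([
  {"travel":[0.021,0.0254,0],"spin":0},
  {"travel":[0.021,0.0254,0],"spin":0},
  {"travel":[0.021,0.0254,0],"spin":0},
  {"travel":[0.021,0.0254,0],"spin":0},
  {"travel":[0.021,0.0254,0.0],"spin":0},
])

```text
time_s: 4.38
tcp_pos: [0.5804, -0.2087, 0.2302]
eef_rot: [-179.3, -0.8, -13.3]
contact_force: [-0.1, 1.3, 0.4]
gripper_width: 0.0876
```

Call:
send_rows([
  {"travel":[0,0,0.02],"spin":0},
  {"travel":[0,0,0.02],"spin":0},
  {"travel":[0,0,0.02],"spin":-1.0},
  {"travel":[0,0,0],"spin":-1.0},
  {"travel":[0,0,0],"spin":0},
])

```text
time_s: 4.8
tcp_pos: [0.5844, -0.2164, 0.1678]
eef_rot: [-179.5, -0.9, -11.6]
contact_force: [-0.7, -0.2, 1.2]
gripper_width: 0.0878
```

```bash
python3 - <<'E'
from h import *
s=r.get_state(); print({k:np.round(s[k],4) for k in("time_s","tcp_pos","eef_rot","contact_force","moment","joints")})
p,d=r.capture("scene"); cv2.imwrite("pics/s1.png",p[60:300,130:450])
for n in("scene","top"):
    r.capture(n)
    for t in ["window_center","window_grip","window_recess","window_front"]:
        for k in r.pinpoint(n,t)[:4]:
            w=toworld(n,k["at"])
            if w[2]>.03: print(n,t,round(k["conf"],2),w.round(4))
E
```

```text
{'time_s': np.float64(4.8), 'tcp_pos': array([ 0.5844, -0.2164,  0.1678]), 'eef_rot': array([-179.4794,   -0.8903,  -11.6427]), 'contact_force': array([-0.7098, -0.211 ,  1.2186]), 'moment': array([-0.0701, -0.0378,  0.0042]), 'joints': array([ -2.6374,  17.6874, -11.3384,  -0.4327, -60.0141,  81.2118])}
scene window_center 0.8 [ 0.6176 -0.2114  0.0429]
scene window_grip 0.8 [ 0.5786 -0.202   0.0431]
scene window_grip 0.34 [ 0.6201 -0.2149  0.0451]
scene window_recess 0.76 [ 0.6169 -0.2142  0.0451]
scene window_front 0.73 [ 0.6682 -0.2234  0.0433]
scene window_front 0.41 [ 0.608  -0.2091  0.0388]
top window_recess 0.49 [0.5977 0.2181 0.0497]
```

```bash
cat >> h.py <<'E'
def togo(w):
    s=r.get_state(); T=R.from_euler('xyz',s["eef_rot"],degrees=True)
    print("rot",s["eef_rot"].round(2),"pos",s["tcp_pos"].round(4),"F",s["contact_force"].round(2),"t",s["time_s"],"w",round(s["gripper_width"],4),"M",s["moment"].round(2))
    print("tool shift",T.inv().apply(np.array(w)-s["tcp_pos"]).round(4))
E
python3 -c "
from h import *
togo([.5795,-.203,.11]);togo([.5795,-.203,.0255])"
```

```text
rot [-179.44   -0.97  -11.7 ] pos [ 0.5846 -0.2161  0.1682] F [-0.16  0.86  0.37] t 5.35 w 0.0879 M [-0.05  0.04  0.1 ]
tool shift [-0.0087 -0.0112  0.0582]
rot [-179.44   -0.97  -11.7 ] pos [ 0.5846 -0.2161  0.1682] F [-0.16  0.86  0.37] t 5.35 w 0.0879 M [-0.05  0.04  0.1 ]
tool shift [-0.0101 -0.0104  0.1427]
```

Call:
send_rows([
  {"travel":[-0.003,-0.0035,0.02],"spin":0},
  {"travel":[-0.003,-0.0035,0.02],"spin":0},
  {"travel":[-0.003,-0.0035,0.02],"spin":0},
  {"travel":[0,0,0.02],"spin":0},
  {"travel":[0,0,0],"spin":0},
])

```text
time_s: 5.77
tcp_pos: [0.5813, -0.2034, 0.0886]
eef_rot: [-179.4, -1.4, -11.7]
contact_force: [-0.5, -0.3, -0.5]
gripper_width: 0.0878
```

```bash
python3 -c "
from h import *
togo([.5795,-.203,.0255])"
```

```text
rot [-179.41   -1.36  -11.71] pos [ 0.5813 -0.2034  0.0886] F [-0.47 -0.32 -0.51] t 5.7667 w 0.0878 M [-0.    0.3   0.01]
tool shift [-0.0034  0.0006  0.063 ]
```

Call:
send_rows([
  {"travel":[-0.001,0,0.016],"spin":0},
  {"travel":[-0.001,0,0.016],"spin":0},
  {"travel":[-0.001,0,0.016],"spin":0},
  {"travel":[0,0,0.01],"spin":0},
  {"travel":[0,0,0],"spin":0},
])

```text
time_s: 6.18
tcp_pos: [0.5826, -0.2031, 0.0327]
eef_rot: [-179.5, -1.6, -11.6]
contact_force: [-0.2, -0.7, 0.1]
gripper_width: 0.0872
```

```bash
python3 -c "
from h import *
togo([.5795,-.203,.0255])
p,d=r.capture('scene'); cv2.imwrite('pics/s2.png',cv2.resize(p[130:250,180:340],None,fx=4,fy=4))"
```

```text
rot [-179.46   -1.58  -11.63] pos [ 0.5826 -0.2031  0.0327] F [-0.15 -0.71  0.13] t 6.1833 w 0.0872 M [-0.02  0.14  0.05]
tool shift [-0.0032  0.0006  0.0071]
```

View pics/s2.png

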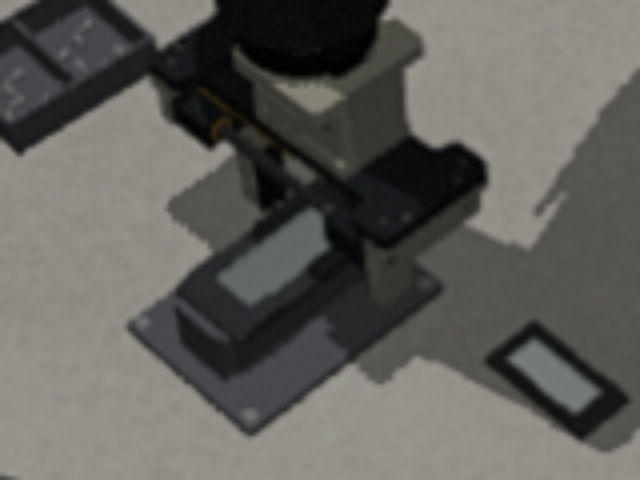

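Call:
send_rows([
  {"travel":[-0.0032,0.0006,0.0075],"spin":0},
  {"travel":[0,0,0],"spin":0},
  {"travel":[0,0,0],"spin":0},
])

```text
time_s: 6.48
tcp_pos: [0.5818, -0.2035, 0.0284]
eef_rot: [-179.5, -1.9, -11.6]
contact_force: [0.2, -0.1, 0.5]
gripper_width: 0.088
```

Call:
send_rows([
  {"travel":[0,0,0],"spin":0},
  {"travel":[0,0,0],"spin":0},
  {"travel":[0,0,0],"spin":0},
  {"travel":[0,0,0],"spin":0},
  {"travel":[0,0,0],"spin":0},
], gripper=-1, squeeze=30)

```text
time_s: 6.9
tcp_pos: [0.5831, -0.2038, 0.0309]
eef_rot: [-179.4, -2.1, -11.6]
contact_force: [0.2, -0.4, 0.9]
gripper_width: 0.0595
```

```bash
python3 -c "
from h import *
togo([.5795,-.203,.0255])"
```

```text
rot [-179.44   -2.06  -11.58] pos [ 0.5831 -0.2038  0.0309] F [ 0.21 -0.45  0.94] t 6.9 w 0.0595 M [-0.18  0.28  0.01]
tool shift [-0.0039  0.      0.0053]
```

Call:
send_rows([
  {"travel":[0,0,-0.01],"spin":0},
  {"travel":[0,0,-0.02],"spin":0},
  {"travel":[0,0,-0.03],"spin":0},
  {"travel":[0,0,-0.03],"spin":0},
])

```text
time_s: 7.23
tcp_pos: [0.5742, -0.2033, 0.1172]
eef_rot: [-179.5, -1.2, -11.7]
contact_force: [-0.2, 0.3, -1.2]
gripper_width: 0.0556
```

```bash
cat > fit.py <<'E'
from h import *
from scipy.optimize import least_squares
def nestfit(rep=3):
    P={"nest":(0,0,0),"nest_rails":(0,0,.045),"nest_mouth":(.014,0,.045),"stop_block":(.09,0,.047),"clip_left_nose":(.012,.022,.05),"clip_right_nose":(.012,-.022,.05)}
    L=[];W=[]
    for n in("scene","top"):
        for _ in range(rep):
            r.capture(n)
            for t in P:
                for k in r.pinpoint(n,t)[:2]:
                    w=toworld(n,k["at"]); e=w[:2]-[.587,.2005]-R.from_euler('z',-3.6,degrees=True).apply(P[t])[:2]
                    if np.hypot(*e)<.015 and k["conf"]>.4: L.append(P[t][:2]);W.append(w[:2])
    L=np.array(L);W=np.array(W)
    def f(q): c,s=np.cos(q[2]),np.sin(q[2]); return (L@np.array([[c,s],[-s,c]])+q[:2]-W).ravel()*1000
    q=least_squares(f,[.587,.2,-.06],loss='soft_l1').x; print("nest",len(L),q[:2].round(4),np.degrees(q[2]).round(2),"rms",np.std(f(q)).round(2))
E
python3 - <<'E'
from fit import *
togo([.5831,-.2038,.13]); nestfit()
for n in("scene","top"):
    for _ in range(2):
        p,d=r.capture(n)
        for t in ["window_center","window_recess","window_front","window_grip"]:
            for k in r.pinpoint(n,t)[:4]:
                w=toworld(n,k["at"])
                if w[2]>.06: print(n,t,round(k["conf"],2),w.round(4))
# base plate & rails angle by line fit of edges in scene cloud
n="scene";c,M,o=cam(n);d=np.load("pics/scene0.npy")
f=240/np.tan(np.radians(c["fov_y"]/2));K=np.array([[f,0,c["cx"]],[0,f,c["cy"]],[0,0,1]])
v,u=np.mgrid[0:480,0:640]; s=cv2.undistortPoints(np.stack([u,v],-1).reshape(-1,1,2).astype(float),K,np.array([c["k1"],0,0,0,0.])).reshape(-1,2)
dd=d.reshape(-1);W=np.c_[s*dd[:,None],dd]@M.T+o
Rz=R.from_euler('z',3.6,degrees=True); q=Rz.apply(W-[.587,.2005,0])*1000
b=q[(abs(q[:,0])<140)&(abs(q[:,1])<90)&(q[:,2]>7)]
print(b[:,0].min(),b[:,0].max())
xs=np.arange(-115,116,10)
for sgn in(1,-1):
    e=[(x,sgn*np.percentile(sgn*b[(abs(b[:,0]-x)<5),1],99)) for x in xs]; pf=np.polyfit(*np.array(e).T,1); print("edge",pf[1].round(2),np.degrees(pf[0]).round(2))
ra=q[(q[:,0]>-115)&(q[:,0]<-20)&(abs(q[:,1])<28)&(q[:,2]>40)&(q[:,2]<50)]
for sgn in(1,-1):
    h=ra[sgn*ra[:,1]>2]; pf=np.polyfit(h[:,0],h[:,1],1); print("rail",len(h),h[:,1].mean().round(2),pf[1].round(2),np.degrees(pf[0]).round(2))
E
```

```text
rot [-179.5    -1.15  -11.66] pos [ 0.5742 -0.2033  0.1172] F [-0.16  0.31 -1.19] t 7.2333 w 0.0556 M [-0.03 -0.05 -0.02]
tool shift [ 0.0091 -0.0014 -0.0126]
nest 35 [0.5852 0.2002] -5.82 rms 1.93
scene window_center 0.62 [ 0.6097 -0.2111  0.1248]
scene window_recess 0.55 [ 0.6134 -0.2132  0.1269]
scene window_front 0.75 [ 0.6593 -0.2242  0.1217]
scene window_grip 0.6 [ 0.6624 -0.2255  0.1244]
scene window_grip 0.59 [ 0.5719 -0.2039  0.1249]
scene window_center 0.72 [ 0.6093 -0.2098  0.1241]
scene window_center 0.41 [ 0.659  -0.2222  0.1228]
scene window_recess 0.91 [ 0.6133 -0.2136  0.1286]
scene window_front 0.94 [ 0.6622 -0.225   0.126 ]
scene window_grip 0.89 [ 0.5715 -0.1999  0.1234]
top window_center 0.55 [ 0.6098 -0.209   0.1275]
top window_recess 0.61 [ 0.6133 -0.2087  0.1285]
top window_front 0.6 [ 0.6595 -0.2187  0.1211]
top window_center 0.59 [ 0.6098 -0.206   0.1267]
top window_recess 0.59 [ 0.614  -0.2081  0.1311]
top window_front 0.55 [ 0.6638 -0.2167  0.1194]
-127.91729523360057 127.77187502751644
edge 72.61 -0.12
edge -73.01 1.02
rail 182 16.24 17.62 1.22
rail 189 -17.5 -17.93 -0.38
```

```bash
python3 - <<'E'
from h import *
for n in("scene","top"):
    c,M,o=cam(n);d=np.load(f"pics/{n}0.npy")
    f=240/np.tan(np.radians(c["fov_y"]/2));K=np.array([[f,0,c["cx"]],[0,f,c["cy"]],[0,0,1]])
    v,u=np.mgrid[0:480,0:640]; s=cv2.undistortPoints(np.stack([u,v],-1).reshape(-1,1,2).astype(float),K,np.array([c["k1"],0,0,0,0.])).reshape(-1,2)
    dd=d.reshape(-1);W=np.c_[s*dd[:,None],dd]@M.T+o
    q=R.from_euler('z',3.5,degrees=True).apply(W-[.587,.2003,0])*1000
    for nm,lo,hi,xr,yr in(("plate",8,200,110,85),("rails",36,49,-1,28)):
        b=q[(q[:,2]>lo)&(q[:,2]<hi)&(abs(q[:,1])<yr)&((abs(q[:,0])<xr) if xr>0 else (q[:,0]>-112)&(q[:,0]<0))]
        C=[]
        for x in np.arange(b[:,0].min()+5,b[:,0].max()-4,10):
            g=b[abs(b[:,0]-x)<5,1]
            if len(g)>5: C.append((x,g.min(),g.max()))
        C=np.array(C)
        for j in(1,2):
            pf=np.polyfit(C[:,0],C[:,j],1); print(n,nm,len(C),pf[1].round(2),"yaw",(np.degrees(pf[0])-3.5).round(2))
E
```

```text
scene plate 22 -74.61 yaw -2.58
scene plate 22 74.02 yaw -3.62
scene rails 11 -22.96 yaw -3.72
scene rails 11 19.57 yaw -4.56
top plate 22 -74.54 yaw -3.63
top plate 22 73.37 yaw -4.54
top rails 11 -21.49 yaw -3.37
top rails 11 20.98 yaw -4.22
```

Call:
send_rows([
  {"travel":[-0.0149,-0.0318,0],"spin":0},
  {"travel":[-0.0149,-0.0318,0],"spin":0},
  {"travel":[-0.0149,-0.0318,0],"spin":0},
  {"travel":[-0.0149,-0.0318,0],"spin":0},
  {"travel":[-0.0149,-0.0318,0],"spin":0},
])

```text
time_s: 10.75
tcp_pos: [0.5348, -0.0331, 0.1153]
eef_rot: [-179.6, -1.4, -12.2]
contact_force: [0.3, 0.5, -1.4]
gripper_width: 0.0557
```

Call:
send_rows([
  {"travel":[-0.0149,-0.0318,0],"spin":0},
  {"travel":[-0.0149,-0.0318,0],"spin":0},
  {"travel":[-0.0149,-0.0318,0],"spin":0},
  {"travel":[-0.0149,-0.0318,0],"spin":-4},
  {"travel":[0,0,0],"spin":-4},
])

```text
time_s: 11.17
tcp_pos: [0.5009, 0.1147, 0.1165]
eef_rot: [-179.6, -1.6, -3.9]
contact_force: [-0.3, -0.6, -0.9]
gripper_width: 0.0557
```

```bash
python3 -c "
from h import *
togo([.4763,.2071,.12])"
```

```text
rot [-179.6    -1.62   -3.92] pos [0.5009 0.1147 0.1165] F [-0.26 -0.56 -0.86] t 11.1667 w 0.0557 M [-0.1   0.12  0.02]
tool shift [-0.0308 -0.0905 -0.0038]
```

Call:
send_rows([
  {"travel":[-0.0105,-0.03,-0.001],"spin":0},
  {"travel":[-0.0105,-0.03,-0.001],"spin":0},
  {"travel":[-0.0105,-0.03,-0.001],"spin":0},
  {"travel":[0,0,0],"spin":0},
])

```text
time_s: 11.5
tcp_pos: [0.4739, 0.2126, 0.1204]
eef_rot: [-179.5, -1.7, -3.5]
contact_force: [0.1, -0.4, -1.1]
gripper_width: 0.0557
```

```bash
python3 - <<'E'
from h import *
togo([.4763,.2071,.045])
for n in("scene","top"):
    for _ in range(2):
        p,d=r.capture(n)
        for t in ["window_center","window_front","window_recess"]:
            for k in r.pinpoint(n,t)[:4]:
                w=toworld(n,k["at"])
                if w[2]>.06: print(n,t,round(k["conf"],2),w.round(4))
    cv2.imwrite(f"pics/{n}3.png",p)
p=cv2.imread("pics/scene3.png"); cv2.imwrite("pics/c3.png",cv2.resize(p[180:350,330:530],None,fx=3.5,fy=3.5))
E
```

```text
rot [-179.49   -1.74   -3.48] pos [0.4739 0.2126 0.1204] F [ 0.06 -0.43 -1.1 ] t 11.5 w 0.0557 M [-0.09  0.15  0.01]
tool shift [0.0005 0.006  0.0754]
scene window_center 0.69 [0.5104 0.2104 0.1282]
scene window_front 0.84 [0.5624 0.2051 0.1251]
scene window_recess 0.89 [0.5145 0.208  0.1319]
scene window_center 0.66 [0.5105 0.2054 0.1269]
scene window_front 0.9 [0.5626 0.2017 0.1267]
scene window_recess 0.7 [0.5124 0.2035 0.1313]
top window_center 0.68 [0.5093 0.204  0.1312]
top window_front 0.84 [0.5616 0.2068 0.1277]
top window_recess 0.8 [0.5142 0.2058 0.1318]
top window_center 0.95 [0.5062 0.2082 0.1301]
top window_center 0.42 [0.51   0.2072 0.1314]
top window_front 0.69 [0.5594 0.2046 0.1255]
top window_recess 0.73 [0.5124 0.2091 0.1304]
top window_recess 0.35 [0.5084 0.2061 0.1293]
```

View pics/c3.png

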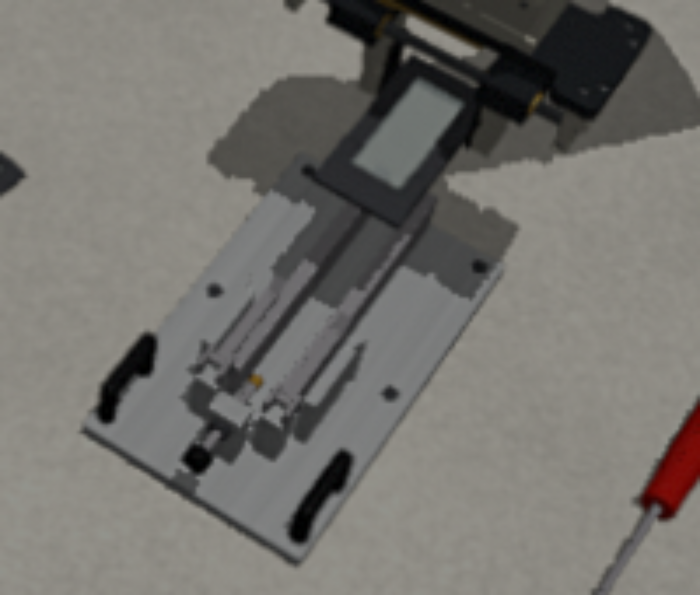

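```bash
cat > lat.py <<'E'
from h import *
def cloud(n,d):
    c,M,o=cam(n)
    f=240/np.tan(np.radians(c["fov_y"]/2));K=np.array([[f,0,c["cx"]],[0,f,c["cy"]],[0,0,1]])
    v,u=np.mgrid[0:480,0:640]; s=cv2.undistortPoints(np.stack([u,v],-1).reshape(-1,1,2).astype(float),K,np.array([c["k1"],0,0,0,0.])).reshape(-1,2)
    dd=d.reshape(-1);W=np.c_[s*dd[:,None],dd]@M.T+o
    return R.from_euler('z',3.7,degrees=True).apply(W-[.587,.200,0])*1000
def win(z0,z1,x0,x1):
    for n in("scene","top"):
        p,d=r.capture(n); q=cloud(n,d)
        b=q[(q[:,2]>z0)&(q[:,2]<z1)&(abs(q[:,1])<45)&(q[:,0]>x0)&(q[:,0]<x1)]
        C=np.array([(x,*np.percentile(b[abs(b[:,0]-x)<4,1],[2,98])) for x in np.arange(x0+4,x1-3,8)])
        for j in(1,2): pf=np.polyfit(C[:,0]-(x0+x1)/2,C[:,j],1); print(n,len(b),"edge",pf[1].round(2),"slope deg",np.degrees(pf[0]).round(2),"zmed",np.median(b[:,2]).round(1), "xmax",np.percentile(b[:,0],99.5).round(1))
    s=r.get_state(); print("tcp in nest",(R.from_euler('z',3.7,degrees=True).apply(s["tcp_pos"]-[.587,.2,0])*1000).round(1),"yaw rel",(s["eef_rot"][2]+3.7).round(2))
E
python3 -c "
from lat import *
win(118,145,-85,-25)"
```

```text
scene 713 edge -24.82 slope deg -1.15 zmed 131.7 xmax -25.8
scene 713 edge 28.04 slope deg -0.53 zmed 131.7 xmax -25.8
top 469 edge -24.48 slope deg -2.56 zmed 130.5 xmax -26.6
top 469 edge 28.9 slope deg 0.25 zmed 130.5 xmax -26.6
tcp in nest [-113.3    0.9  119.6] yaw rel 0.04
```

```bash
cat >> h.py <<'E'
def N(x,y,z): return R.from_euler('z',-3.7,degrees=True).apply([x/1000,y/1000,0])+[.587,.2,z/1000]
E
python3 -c "
from h import *
togo(N(-111,-.6,45))"
```

```text
rot [-179.6    -1.64   -3.66] pos [0.474  0.2082 0.1196] F [-0.97  0.25 -0.79] t 12.4 w 0.0558 M [-0.04  0.19 -0.06]
tool shift [0.0002 0.002  0.0747]
```

Call:
send_rows([
  {"travel":[0,0.001,0.02],"spin":0},
  {"travel":[0,0.001,0.02],"spin":0},
  {"travel":[0,0,0.02],"spin":0},
  {"travel":[0,0,0.01],"spin":0},
  {"travel":[0,0,0],"spin":0},
])

```text
time_s: 12.82
tcp_pos: [0.4776, 0.2081, 0.0492]
eef_rot: [-179.4, -1.9, -3.6]
contact_force: [-0.6, 0.4, -0.9]
gripper_width: 0.0555
```

```bash
python3 -c "
from h import *
togo(N(-111,-.6,37)); r.capture('top'); r.capture('top'); togo(N(-111,-.6,37))"
```

```text
rot [-179.37   -1.87   -3.61] pos [0.4776 0.2081 0.0492] F [-0.56  0.43 -0.86] t 12.8167 w 0.0555 M [-0.14  0.23  0.05]
tool shift [-0.0017  0.0018  0.0121]
rot [-179.3    -1.96   -3.59] pos [0.4783 0.2087 0.0509] F [ 1.1   0.8  -1.05] t 12.9167 w 0.0555 M [-0.04  0.2   0.02]
tool shift [-0.0025  0.0025  0.0137]
```

Call:
send_rows([
  {"travel":[-0.001,0.0013,0.005],"spin":0},
  {"travel":[-0.0005,0.0013,0.005],"spin":0},
  {"travel":[-0.0003,0,0.0035],"spin":0},
])

```text
time_s: 13.17
tcp_pos: [0.4785, 0.2079, 0.0394]
eef_rot: [-179.1, -2.2, -3.5]
contact_force: [-2.3, -0.4, 10.9]
gripper_width: 0.0557
```

```bash
python3 -c "
from h import *
togo(N(-111,-.6,36))"
```

```text
rot [-179.09   -2.18   -3.55] pos [0.4785 0.2079 0.0394] F [-2.32 -0.39 10.88] t 13.1667 w 0.0557 M [-0.21  0.7   0.01]
tool shift [-0.0024  0.0016  0.0033]
```

Call:
send_rows([
  {"travel":[0,0,0],"spin":0},
])

```text
time_s: 13.25
tcp_pos: [0.4786, 0.208, 0.0395]
eef_rot: [-179.1, -2.2, -3.5]
contact_force: [-0.3, -0.4, -1.2]
gripper_width: 0.0556
```

Call:
send_rows([
  {"travel":[0,0,0],"spin":0},
  {"travel":[0,0,0],"spin":0},
  {"travel":[0,0,0],"spin":0},
], gripper=1)

```text
time_s: 13.5
tcp_pos: [0.4793, 0.2086, 0.0404]
eef_rot: [-179.0, -2.3, -3.5]
contact_force: [0.7, -0.2, 0.6]
gripper_width: 0.0702
```

```bash
python3 -c "
from lat import *
togo(N(-110,-.6,31)); win(45,62,-95,-30)
p,d=r.capture('scene'); cv2.imwrite('pics/c4.png',cv2.resize(p[180:320,360:500],None,fx=4.2,fy=4.2))
for n in('scene','top'):
  for t in('window_center','window_front','nest_mouth'):
    for k in r.pinpoint(n,t): 
      w=toworld(n,k['at'])
      if w[2]>.03 and w[1]>.1: print(n,t,round(k['conf'],2),(R.from_euler('z',3.7,degrees=True).apply(w-[.587,.2,0])*1000).round(1))
"
```

```text
rot [-178.98   -2.31   -3.52] pos [0.4793 0.2086 0.0404] F [ 0.75 -0.19  0.6 ] t 13.5 w 0.0702 M [-0.05  0.16 -0.03]
tool shift [-0.0024  0.0023  0.0092]
scene 681 edge -24.86 slope deg -0.86 zmed 52.2 xmax -30.2
scene 681 edge 28.97 slope deg 1.48 zmed 52.2 xmax -30.2Traceback (most recent call last):
  File "<string>", line 3, in <module>
    togo(N(-110,-.6,31)); win(45,62,-95,-30)
                          ~~~^^^^^^^^^^^^^^^
  File "lat.py", line 12, in win
    C=np.array([(x,*np.percentile(b[abs(b[:,0]-x)<4,1],[2,98])) for x in np.arange(x0+4,x1-3,8)])
                    ~~~~~~~~~~~~~^^^^^^^^^^^^^^^^^^^^^^^^^^^^^
    return _quantile_unchecked(
        a, q, axis, out, overwrite_input, method, keepdims, weights)
    return _ureduce(a,
                    func=_quantile_ureduce_func,
    ...<5 lines>...
                    overwrite_input=overwrite_input,
                    method=method)
    r = func(a, **kwargs)
    result = _quantile(arr,
                       quantiles=q,
    ...<2 lines>...
                       out=out,
                       weights=wgt)
    slices_having_nans = np.isnan(arr[-1, ...])
                                  ~~~^^^^^^^^^
IndexError: index -1 is out of bounds for axis 0 with size 0
```

Call:
send_rows([
  {"travel":[0,0.001,0.005],"spin":0},
  {"travel":[0,0.001,0.005],"spin":0},
  {"travel":[-0.0005,0.0005,0.002],"spin":0},
  {"travel":[-0.0005,0,0.0005],"spin":0},
])

```text
time_s: 13.93
tcp_pos: [0.4789, 0.2063, 0.0268]
eef_rot: [-178.9, -2.3, -3.5]
contact_force: [0.1, -0.4, -0.3]
gripper_width: 0.0877
```

```bash
python3 -c "
from lat import *
togo(N(-109,0,31))
for n in('scene','top'):
  p,d=r.capture(n)
  if n=='scene': cv2.imwrite('pics/c4.png',cv2.resize(p[180:320,360:500],None,fx=4.2,fy=4.2))
  for t in('window_center','window_front','nest_mouth'):
    for k in r.pinpoint(n,t): 
      w=toworld(n,k['at'])
      if w[2]>.03 and w[1]>.1: print(n,t,round(k['conf'],2),(R.from_euler('z',3.7,degrees=True).apply(w-[.587,.2,0])*1000).round(1))
togo(N(-109,0,31))
"
```

```text
rot [-178.93   -2.34   -3.53] pos [0.4789 0.2063 0.0268] F [ 0.09 -0.38 -0.31] t 13.9333 w 0.0877 M [-0.13  0.15  0.02]
tool shift [-0.0006 -0.0007 -0.0042]
scene window_center 0.82 [-73.8   2.9  49. ]
scene window_center 0.64 [  7.  -23.   50.5]
scene window_front 0.42 [-1.4  0.6 44.1]
scene window_front 0.41 [86.3 -3.4 47.1]
scene nest_mouth 0.95 [ 7.9 -1.9 46.9]
scene nest_mouth 0.22 [-76.3  -0.1  51.3]
top window_center 0.9 [-72.5   3.6  51.1]
top window_center 0.34 [ 13.5 -20.9  49.8]
top window_front 0.88 [-21.6   5.8  44.3]
top nest_mouth 0.81 [ 9.   0.6 43.5]
rot [-178.88   -2.39   -3.51] pos [0.4793 0.2068 0.0277] F [-0.35 -0.4   0.06] t 14.3333 w 0.0876 M [-0.1   0.15 -0.01]
tool shift [-0.001  -0.0002 -0.0034]
```

View pics/c4.png

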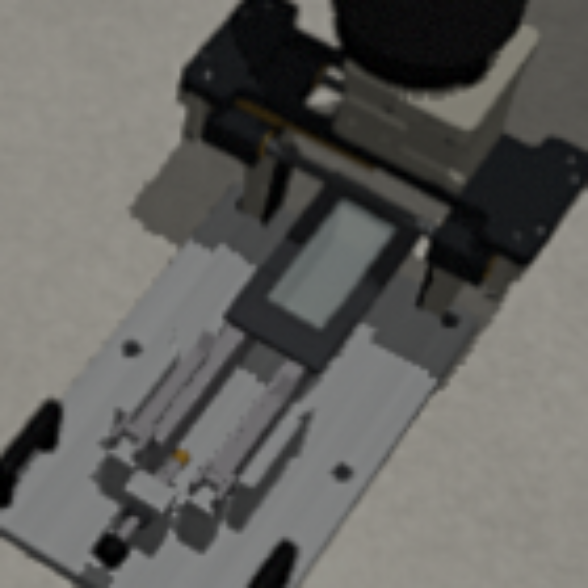

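Call:
send_rows([
  {"travel":[0,0.0005,0],"spin":0},
  {"travel":[-0.0003,0,0.0003],"spin":0},
  {"travel":[-0.0003,0,0.0003],"spin":0},
  {"travel":[-0.0003,0,0.0003],"spin":0},
  {"travel":[-0.0003,0,0.0003],"spin":0},
], gripper=-1, squeeze=40)

```text
time_s: 14.75
tcp_pos: [0.4783, 0.2066, 0.0268]
eef_rot: [-178.8, -2.4, -3.5]
contact_force: [-0.7, -0.3, -0.1]
gripper_width: 0.0602
```

Call:
send_rows([
  {"travel":[0,0,0],"spin":0},
])

```text
time_s: 14.83
tcp_pos: [0.4783, 0.2067, 0.0268]
eef_rot: [-178.8, -2.4, -3.5]
contact_force: [-1.0, 0.7, -0.8]
gripper_width: 0.0557
```

```bash
python3 -c "
from lat import *
togo(N(-109,-.7,29))"
```

```text
rot [-178.83   -2.44   -3.51] pos [0.4783 0.2067 0.0268] F [-1.04  0.73 -0.8 ] t 14.8333 w 0.0557 M [-0.04  0.12 -0.03]
tool shift [ 0.      0.0003 -0.0022]
```

Call:
send_rows([
  {"travel":[0.006,0,0.0006],"spin":0},
  {"travel":[0.006,0,0.0006],"spin":0},
  {"travel":[0.006,0,0.0006],"spin":0},
])

```text
time_s: 15.08
tcp_pos: [0.4953, 0.2055, 0.0267]
eef_rot: [-178.9, -2.4, -3.4]
contact_force: [-3.3, -0.5, 4.1]
gripper_width: 0.0557
```

```bash
python3 -c "
from lat import *
togo(N(-89,-.7,27))"
```

```text
rot [-178.86   -2.37   -3.44] pos [0.4953 0.2055 0.0267] F [-3.28 -0.48  4.08] t 15.0833 w 0.0557 M [0.07 1.2  0.03]
tool shift [ 0.0029  0.0002 -0.0002]
```

Call:
send_rows([
  {"travel":[0.003,0,0.0003],"spin":0},
  {"travel":[0.003,0,0.0003],"spin":0},
  {"travel":[0.003,0,0.0003],"spin":0},
  {"travel":[0.003,0,0.0003],"spin":0},
])

```text
time_s: 15.42
tcp_pos: [0.5081, 0.2047, 0.0267]
eef_rot: [-178.9, -2.3, -3.4]
contact_force: [-3.6, 0.3, 4.8]
gripper_width: 0.0553
```

```bash
python3 -c "
from lat import *
togo(N(-75,-.7,27))"
```

```text
rot [-178.86   -2.35   -3.45] pos [0.5081 0.2047 0.0267] F [-3.6   0.27  4.81] t 15.4167 w 0.0553 M [0.13 1.21 0.09]
tool shift [ 0.0041  0.0003 -0.0001]
```

Call:
send_rows([
  {"travel":[0.003,0,0.0002],"spin":0},
  {"travel":[0.003,0,0.0002],"spin":0},
])

```text
time_s: 15.58
tcp_pos: [0.5138, 0.2041, 0.0267]
eef_rot: [-178.9, -2.3, -3.5]
contact_force: [-12.1, 2.9, 12.5]
gripper_width: 0.0554
```

Call:
send_rows([
  {"travel":[0.003,0,0.0002],"spin":0},
  {"travel":[0.003,0,0.0002],"spin":0},
])

```text
time_s: 15.75
tcp_pos: [0.5175, 0.2031, 0.0267]
eef_rot: [-179.0, -2.1, -3.5]
contact_force: [-11.6, 2.5, 11.7]
gripper_width: 0.0554
```

Call:
send_rows([
  {"travel":[0.003,0,0.0002],"spin":0},
  {"travel":[0.003,0,0.0002],"spin":0},
])

```text
time_s: 15.92
tcp_pos: [0.5208, 0.2022, 0.0267]
eef_rot: [-179.1, -1.8, -3.5]
contact_force: [-11.6, 2.1, 11.9]
gripper_width: 0.0554
```

Call:
send_rows([
  {"travel":[0.003,-0.0007,-0.001],"spin":0},
  {"travel":[0.003,-0.0007,-0.0005],"spin":0},
])

```text
time_s: 16.08
tcp_pos: [0.5242, 0.202, 0.0274]
eef_rot: [-179.2, -1.5, -3.5]
contact_force: [-3.8, 0.1, 0.1]
gripper_width: 0.0557
```

```bash
python3 -c "
from lat import *
togo(N(-55,0,27))
p,d=r.capture('scene'); cv2.imwrite('pics/c5.png',cv2.resize(p[200:320,360:480],None,fx=5,fy=5,interpolation=2)); togo(N(-55,0,27))
for n in('scene','top'):
  r.capture(n)
  for t in('window_center','window_front','nest_mouth'):
    for k in r.pinpoint(n,t)[:2]: 
      w=toworld(n,k['at'])
      if w[2]>.03 and w[1]>.1: print(n,t,round(k['conf'],2),(R.from_euler('z',3.7,degrees=True).apply(w-[.587,.2,0])*1000).round(1))"
```

```text
rot [-179.19   -1.54   -3.54] pos [0.5242 0.202  0.0274] F [-3.77  0.1   0.13] t 16.0833 w 0.0557 M [ 0.03  1.41 -0.  ]
tool shift [ 0.0078 -0.002   0.0007]
rot [-179.2    -1.56   -3.54] pos [0.5247 0.202  0.0274] F [-2.82  0.52  0.79] t 16.1333 w 0.055 M [-0.23  1.22 -0.04]
tool shift [ 0.0073 -0.002   0.0006]
scene window_center 0.8 [-25.8  -1.2  49.3]
scene window_front 0.9 [26.  -0.9 44.7]
scene nest_mouth 0.85 [11.6 -1.3 43.6]
top nest_mouth 0.96 [13.2 -0.7 42. ]
```

View pics/c5.png

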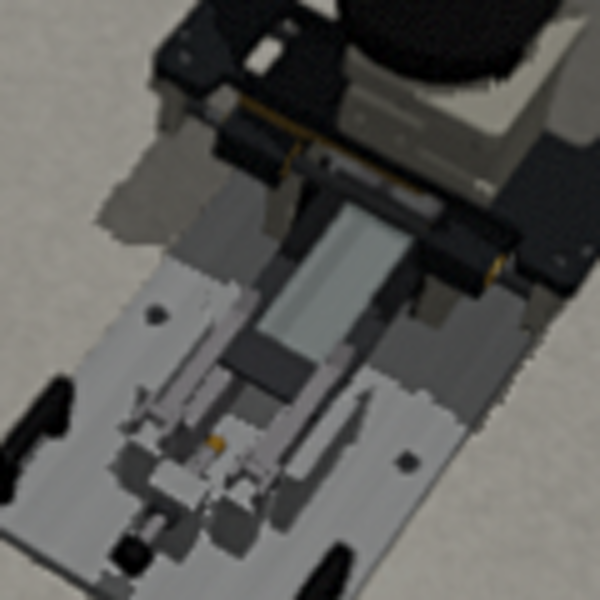

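Call:
send_rows([
  {"travel":[0.003,-0.0003,0],"spin":0},
  {"travel":[0.003,-0.0003,0],"spin":0},
])

```text
time_s: 16.7
tcp_pos: [0.5307, 0.2024, 0.0278]
eef_rot: [-179.2, -1.6, -3.5]
contact_force: [-3.0, -1.2, -0.4]
gripper_width: 0.0556
```

Call:
send_rows([
  {"travel":[0.003,-0.0003,0],"spin":0},
  {"travel":[0.003,-0.0003,0],"spin":0},
])

```text
time_s: 16.87
tcp_pos: [0.5373, 0.2028, 0.0279]
eef_rot: [-179.2, -1.6, -3.5]
contact_force: [-2.7, -1.4, -0.5]
gripper_width: 0.0559
```

Call:
send_rows([
  {"travel":[0.002,0,0.0001],"spin":0},
])

```text
time_s: 16.95
tcp_pos: [0.5396, 0.2026, 0.0277]
eef_rot: [-179.2, -1.6, -3.5]
contact_force: [-4.1, 1.0, -1.7]
gripper_width: 0.0555
```

Call:
send_rows([
  {"travel":[0.002,0,0.0001],"spin":0},
])

```text
time_s: 17.03
tcp_pos: [0.5419, 0.2024, 0.0276]
eef_rot: [-179.2, -1.6, -3.5]
contact_force: [-3.1, 0.7, -1.4]
gripper_width: 0.0553
```

Call:
send_rows([
  {"travel":[0.002,0,0.0001],"spin":0},
])

```text
time_s: 17.12
tcp_pos: [0.5445, 0.2023, 0.0276]
eef_rot: [-179.2, -1.6, -3.5]
contact_force: [-2.2, -1.9, -0.6]
gripper_width: 0.0553
```

Call:
send_rows([
  {"travel":[0.0015,0,0.0001],"spin":0},
])

```text
time_s: 17.2
tcp_pos: [0.5465, 0.2022, 0.0276]
eef_rot: [-179.2, -1.6, -3.5]
contact_force: [-3.0, -1.0, -0.6]
gripper_width: 0.0557
```

Call:
send_rows([
  {"travel":[0.0012,0,0],"spin":0},
])

```text
time_s: 17.28
tcp_pos: [0.5479, 0.202, 0.0275]
eef_rot: [-179.2, -1.6, -3.5]
contact_force: [-3.6, -0.7, -1.2]
gripper_width: 0.0552
```

Call:
send_rows([
  {"travel":[0.0012,0,0],"spin":0},
])

```text
time_s: 17.37
tcp_pos: [0.5493, 0.202, 0.0276]
eef_rot: [-179.2, -1.6, -3.5]
contact_force: [-4.2, 1.8, -0.9]
gripper_width: 0.0554
```

Call:
send_rows([
  {"travel":[0.0012,0,0],"spin":0},
])

```text
time_s: 17.45
tcp_pos: [0.5505, 0.2019, 0.0276]
eef_rot: [-179.2, -1.6, -3.5]
contact_force: [-4.0, -0.8, -1.2]
gripper_width: 0.0558
```

```bash
python3 -c "
from lat import *
togo(N(-40,0,27))"
```

```text
rot [-179.16   -1.62   -3.54] pos [0.5505 0.2019 0.0276] F [-3.97 -0.8  -1.17] t 17.45 w 0.0558 M [-0.16  1.27 -0.01]
tool shift [-0.0035 -0.0005  0.0005]
```

Call:
send_rows([
  {"travel":[0.001,0,0],"spin":0},
])

```text
time_s: 17.53
tcp_pos: [0.5516, 0.2018, 0.0276]
eef_rot: [-179.2, -1.6, -3.5]
contact_force: [-3.2, 0.0, -1.3]
gripper_width: 0.0553
```

Call:
send_rows([
  {"travel":[0.001,0,0],"spin":0},
])

```text
time_s: 17.62
tcp_pos: [0.5526, 0.2018, 0.0276]
eef_rot: [-179.2, -1.6, -3.5]
contact_force: [-3.5, -0.6, -0.8]
gripper_width: 0.0552
```

Call:
send_rows([
  {"travel":[0.001,0,0],"spin":0},
])

```text
time_s: 17.7
tcp_pos: [0.5536, 0.2017, 0.0276]
eef_rot: [-179.2, -1.6, -3.5]
contact_force: [-3.8, 0.1, -1.2]
gripper_width: 0.0558
```

Call:
send_rows([
  {"travel":[0.001,0,0],"spin":0},
])

```text
time_s: 17.78
tcp_pos: [0.5545, 0.2016, 0.0275]
eef_rot: [-179.2, -1.6, -3.5]
contact_force: [-4.6, -0.6, -1.1]
gripper_width: 0.0556
```

Call:
send_rows([
  {"travel":[0.001,0,0],"spin":0},
])

```text
time_s: 17.87
tcp_pos: [0.5554, 0.2015, 0.0275]
eef_rot: [-179.2, -1.6, -3.5]
contact_force: [-4.1, -0.1, -1.5]
gripper_width: 0.0557
```

Call:
send_rows([
  {"travel":[0.001,0,0],"spin":0},
])

```text
time_s: 17.95
tcp_pos: [0.5563, 0.2014, 0.0275]
eef_rot: [-179.2, -1.6, -3.5]
contact_force: [-6.8, 0.3, 0.6]
gripper_width: 0.0557
```

Call:
send_rows([
  {"travel":[0.001,0,0],"spin":0},
])

```text
time_s: 18.03
tcp_pos: [0.5564, 0.2012, 0.0272]
eef_rot: [-179.2, -1.5, -3.5]
contact_force: [-11.4, 3.1, -0.5]
gripper_width: 0.0554
```

Call:
send_rows([
  {"travel":[0.001,0,0],"spin":0},
])

```text
time_s: 18.12
tcp_pos: [0.5563, 0.2013, 0.0269]
eef_rot: [-179.2, -1.4, -3.5]
contact_force: [-10.3, 4.2, 2.5]
gripper_width: 0.0554
```

Call:
send_rows([
  {"travel":[0.0008,-0.0003,-0.0003],"spin":0},
  {"travel":[0.0008,-0.0002,-0.0002],"spin":0},
])

```text
time_s: 18.28
tcp_pos: [0.5562, 0.2014, 0.0271]
eef_rot: [-179.3, -1.2, -3.5]
contact_force: [-8.0, -0.7, 0.9]
gripper_width: 0.0553
```

Call:
send_rows([
  {"travel":[0.0008,-0.0002,-0.0002],"spin":0},
  {"travel":[0.0008,-0.0002,-0.0002],"spin":0},
])

```text
time_s: 18.45
tcp_pos: [0.5562, 0.2014, 0.0272]
eef_rot: [-179.4, -1.0, -3.5]
contact_force: [-8.4, 1.0, 0.6]
gripper_width: 0.0555
```

```bash
python3 -c "
from lat import *
togo(N(-30,0,27))"
```

```text
rot [-179.36   -1.05   -3.54] pos [0.5562 0.2014 0.0272] F [-8.37  1.01  0.6 ] t 18.45 w 0.0555 M [0.36 2.6  0.05]
tool shift [ 0.0009 -0.0006  0.0003]
```

Call:
send_rows([
  {"travel":[0.0008,-0.0001,-0.0001],"spin":0},
  {"travel":[0.0008,-0.0001,-0.0001],"spin":0},
  {"travel":[0.0008,-0.0001,-0.0001],"spin":0},
  {"travel":[0.0008,-0.0001,-0.0001],"spin":0},
  {"travel":[0.0008,-0.0001,-0.0001],"spin":0},
])

```text
time_s: 18.87
tcp_pos: [0.556, 0.2014, 0.0274]
eef_rot: [-179.5, -0.7, -3.5]
contact_force: [-7.6, 2.3, 1.1]
gripper_width: 0.0554
```

```bash
python3 -c "
from lat import *
togo(N(-30,0,27))
p,d=r.capture('scene'); cv2.imwrite('pics/c6.png',cv2.resize(p[210:320,360:470],None,fx=5.4,fy=5.4,interpolation=2)); togo(N(-30,0,27))"
```

```text
rot [-179.46   -0.68   -3.55] pos [0.556  0.2014 0.0274] F [-7.6   2.26  1.14] t 18.8667 w 0.0554 M [0.39 2.64 0.06]
tool shift [ 0.001  -0.0006  0.0004]
rot [-179.46   -0.67   -3.55] pos [0.556  0.2014 0.0274] F [-8.39  1.06  2.03] t 18.9167 w 0.0555 M [0.47 2.66 0.07]
tool shift [ 0.001  -0.0006  0.0004]
```

View pics/c6.png

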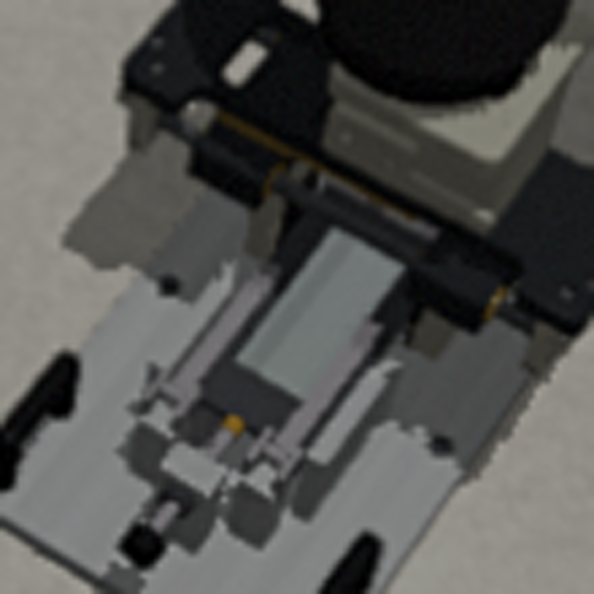

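Call:
send_rows([
  {"travel":[0.0005,-0.0001,-0.0001],"spin":0},
  {"travel":[0.0003,0,0],"spin":0},
])

```text
time_s: 19.08
tcp_pos: [0.5559, 0.2014, 0.0276]
eef_rot: [-179.5, -0.6, -3.5]
contact_force: [-5.1, -0.1, 1.5]
gripper_width: 0.0555
```

Call:
send_rows([
  {"travel":[0.0002,0,0],"spin":0},
  {"travel":[0,0,0],"spin":0},
  {"travel":[0,0,0],"spin":0},
  {"travel":[0,0,0],"spin":0},
  {"travel":[0,0,0],"spin":0},
], gripper=1)

```text
time_s: 19.5
tcp_pos: [0.5611, 0.2039, 0.0302]
eef_rot: [-179.2, -1.1, -3.4]
contact_force: [-0.0, -0.5, -0.1]
gripper_width: 0.0834
```

Call:
send_rows([
  {"travel":[0,0,-0.005],"spin":0},
  {"travel":[0,0,-0.015],"spin":0},
  {"travel":[0,0,-0.03],"spin":0},
  {"travel":[0,0,-0.03],"spin":0},
  {"travel":[0,0,-0.03],"spin":0},
])

```text
time_s: 19.92
tcp_pos: [0.556, 0.2001, 0.1379]
eef_rot: [-179.7, -0.5, -3.5]
contact_force: [0.3, 0.6, -0.6]
gripper_width: 0.0878
```

Call:
send_rows([
  {"travel":[-0.02,0,-0.03],"spin":0},
  {"travel":[-0.03,0,-0.02],"spin":0},
  {"travel":[-0.03,0,0],"spin":0},
  {"travel":[-0.02,0,0],"spin":0},
  {"travel":[0,0,0],"spin":0},
])

```text
time_s: 20.33
tcp_pos: [0.4573, 0.2075, 0.1993]
eef_rot: [-179.1, -1.3, -3.6]
contact_force: [-0.5, -0.7, -0.3]
gripper_width: 0.0877
```

```bash
python3 -c "
from lat import *
togo(N(-30,0,27))
for n in('scene','top'):
  for _ in range(2):
    p,d=r.capture(n)
    for t in('window_center','window_front','window_recess','nest_mouth','stop_block'):
      for k in r.pinpoint(n,t)[:3]: 
        w=toworld(n,k['at'])
        if w[2]>.03 and w[1]>.1: print(n,t,round(k['conf'],2),(R.from_euler('z',3.7,degrees=True).apply(w-[.587,.2,0])*1000).round(1))
  if n=='scene': cv2.imwrite('pics/c7.png',cv2.resize(p[210:320,360:470],None,fx=5.4,fy=5.4,interpolation=2))
"
```

```text
rot [-179.08   -1.28   -3.59] pos [0.4573 0.2075 0.1993] F [-0.53 -0.7  -0.28] t 20.3333 w 0.0877 M [-0.11  0.17  0.03]
tool shift [0.096  0.0021 0.1745]
scene window_center 0.68 [ 5.7  2.7 47.4]
scene window_front 0.63 [58.3 -2.6 47.9]
scene window_recess 0.71 [ 8.  -1.2 53.6]
scene nest_mouth 0.7 [10.6 -0.4 45.9]
scene stop_block 0.67 [84.4  0.1 47.6]
scene stop_block 0.65 [14.4 23.1 50.3]
scene window_center 0.73 [ 8.3  0.6 49.2]
scene window_front 0.59 [56.  -0.4 46.6]
scene window_recess 0.84 [ 9.9 -0.7 50.2]
scene nest_mouth 0.73 [10.4 -2.8 43.3]
scene stop_block 0.71 [86.3 -6.3 47.1]
top window_center 0.9 [ 6.3  3.1 51.1]
top window_front 0.77 [57.5  0.3 45.4]
top window_recess 0.96 [ 8.3  3.  50.5]
top nest_mouth 0.64 [10.7  0.3 41.9]
top stop_block 0.68 [88.6 -6.5 47.8]
top window_center 0.71 [ 3.   4.9 43.8]
top window_center 0.6 [ 5.4  0.8 51.8]
top window_front 0.63 [59.7  3.8 44.4]
top window_recess 0.83 [ 7.8  2.7 50.2]
top nest_mouth 0.68 [ 8.4 -0.3 42.7]
top stop_block 0.59 [86.6 -3.8 49. ]
```

View pics/c7.png

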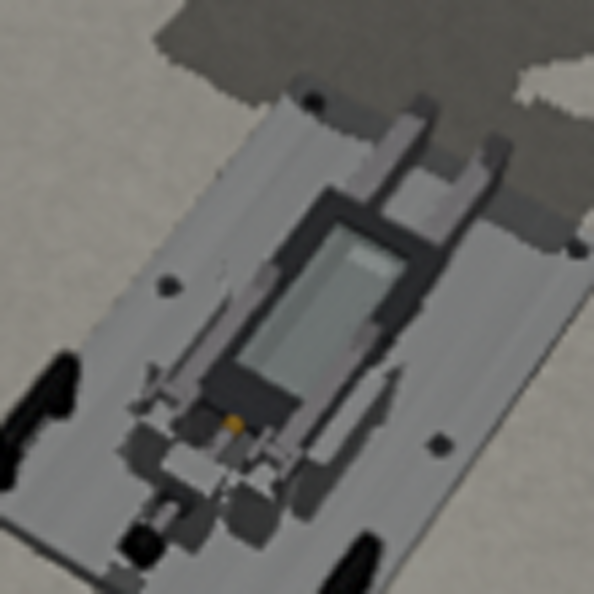

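```bash
python3 -c "
from h import *
a=cv2.imread('pics/c6.png',0)[360:440,190:320].astype(np.float32);b=cv2.imread('pics/c7.png',0)[360:440,190:320].astype(np.float32)
print('shift px(x5.4)',cv2.phaseCorrelate(a,b)); print(r.close_job())"
```

```text
shift px(x5.4) ((0.49398151378734667, 0.028972317912476342), 0.9306492215615731)
the job is handed in; nothing more can be done
None
```

I took the middle-sized window from the stand, laid it on the rails, and regripped it lower to level it. I then slid it under both clips to the stop, pressed, released and handed in at about 21 s of the 67 s allowed.

- **Clips:** the push peaked at about 12 N at the wrist as they rode up. It then fell to about 3 N, and the window centre went well past where they drop. I could not see the noses snap down; I infer it from position and force.
- **Stop:** travel ended hard at TCP x = 0.556. The wrist read 11.4 N once on contact, then about 8 N through a hold of about 0.8 s. Friction of about 3 N is included, so the stop itself took about 5 to 8 N.
- **After letting go:** the window's centre reads about nest x = +6 mm, inside the home range of -3 to +11 mm. The front edge moved about 0.1 pixel (roughly 0.2 mm) between the pressed and released pictures.
- **Checks that disagreed:** the tool tilted 1 to 2.4° during the work, which the moves could not correct; the last picture shows the window lying flat on the rails. The nest's yaw came out between -2.6° and -5.8° depending on the method, and I used -3.7°. The window rubbed a side guide lightly (2 to 4 N).
- **Bystanders:** I kept clear of the driver, screw tray and bit block, but did not recheck them at the end.

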